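Dock a covered filter canister and strip off its tight cover

TASK

The steel cover is stuck tight on the filter canister inside it. Without lifting the canister off the bench or tipping it over, slide the covered canister fully home against the back stop of the low aluminium dock so that the dock's lips hold its foot down, then pull the cover off and stand it, open rim down, flat in the shallow white tray without dropping it. Leave the canister home in the dock and the spare canister, the jar and the bowl where they are.

Things in the scene. Friction and masses are not known exactly. Their poses are not given: they have to be found in the camera images.
- cover: Steel cover, an upside-down round cup over the canister: outer diameter 92 mm, 78 mm high, wall 3 mm, 0.3 kg, with a knob on its closed top. Origin: centre of its open lower rim, z up. At the start the rim rests on the canister's foot, 6 mm above the bench. Sideways it has about 1 mm of play on the canister: pushing it moves both.
- cover_knob (a point): Middle of the upright black cylindrical knob on the cover: 30 mm diameter, 32 mm high, centred on the top; 94 mm above the cover's origin. Sprung pads inside the cover grip the canister: 8 to 13 N of straight pull beyond the cover's weight slides it off, more than the canister weighs. They let go after some 45 mm; clear after 70 mm.
- canister: White round filter canister, 0.35 kg: a flat foot disc 130 mm diameter and 6 mm thick that shows below the cover, and a body 76 mm diameter; 72 mm high over all. Origin: centre of the foot's underside; z up. It slides on the bench (friction about 0.6); pushed higher than about 80 mm above the bench it may tip.
- dock: Low aluminium dock fixed to the bench, bare bench inside. Origin: on the bench, at the foot's centre when home (within 1 mm). x points the way the canister goes in; stop face at x = 65.5 mm, 28 mm high. Cheeks 137 mm apart; from x = -50 to 65 mm each has a lip over the foot, 11 to 16 mm above the bench, 108 mm free between the lips.
- dock_mouth (a point): Middle of the dock's open mouth, on the bench, 105 mm before the dock's origin on its centre line. The 16 mm high guides flare from 137 mm apart at x = -60 mm to about 190 mm here. The covered canister starts with its centre 60 to 85 mm before this point, up to 30 mm to either side.
- tray: Shallow square white plastic tray fixed to the bench, 150 x 150 mm, rim 14 mm high, walls and floor 5 mm thick. Origin: centre of its underside, on the bench; x and y along its sides.
- spare: Bystander: a bare canister without cover, same make as the other (foot 130 mm diameter, 72 mm high). Origin: centre of its underside.
- jar: Bystander: closed white plastic jar, 60 mm diameter, 90 mm high. Origin: centre of its underside.
- bowl: Bystander: steel bowl, 110 mm diameter, 50 mm high. Origin: centre of its underside.
Mind the look-alikes: they are no part of the job. What is shaped like the cover but brown is not meant.

How it is judged (in metres and radians):
On the way, in this order (a step that is already met when the one before it is completed fails the run):
1. the canister is home in the dock (within 10 mm of the dock's origin) with its cover still on (horizontal distance between canister and dock below 0.01 m and height (world z) of canister below 0.008 m and angle between canister's own z axis and vertical below 0.1 rad and z of cover in the frame of canister below 0.02 m), for 0.2 s.
2. the cover is lifted clear above the canister, which stays home in the dock (horizontal distance between canister and dock below 0.01 m and height (world z) of canister below 0.008 m and angle between canister's own z axis and vertical below 0.1 rad and z of cover in the frame of canister above 0.075 m), for 0.1 s.
At the end, for the whole second after the job is handed in: The bare canister stands home in the dock (within 10 mm of its origin, raised under 8 mm, tilt under 0.1 rad); the cover stands rim down flat on the tray floor (centre within 36 mm of the tray's, rim 2 to 9 mm above the bench, tilt under 0.08 rad); both at rest (under 20 mm/s) (horizontal distance between canister and dock below 0.01 m and height (world z) of canister below 0.008 m and angle between canister's own z axis and vertical below 0.1 rad and horizontal distance between cover and tray below 0.036 m and height (world z) of cover below 0.009 m and angle between cover's own z axis and vertical below 0.08 rad and z of cover in the frame of tray above 0.002 m and linear speed of each of cover, canister below 0.02 m/s); the robot touches nothing.
It fails at once if the canister is lifted off the bench (its underside more than 15 mm up) (height (world z) of canister above 0.015 m).
It fails at once if the canister is tipped (more than 0.3 rad) (angle between canister's own z axis and vertical above 0.3 rad).
It fails at once if the cover is dropped (moves faster than 0.6 m/s with the fingers off it) (linear speed of cover above 0.6 m/s and contact force between the fingers and cover below 0.05 N).
It fails at once if the spare canister, jar or bowl is moved by more than 30 mm (distance of any of spare, jar, bowl from where it was at the start of the episode above 0.03 m).
It fails at once if the spare canister, jar or bowl is knocked over (angle between any of spare, jar, bowl's own z axis and vertical above 0.5 rad).
It also fails if it takes over 72 s, if anything falls off the work surface, if the arm or the gripper's body presses on something with over 40 N, if the wrist force passes 120 N, or if a joint passes its speed limit or range.

ROBOT

A 7-joint arm with a two-finger parallel gripper is mounted at the origin on the work surface. World frame = base frame: x ahead of the robot, y to its left, z up, the work surface at z = 0. Lengths are in mm, angles in rad, forces in N, time in s.
With the tool pointing down it reaches from about 400 to 875 mm from the base axis. Payload 4.4 kg.
Tool frame: the origin (TCP) lies between the finger pads; the fingertips stand 11 mm ahead of it and the grasp point (between the pads) lies 8 mm behind it; y points along the fingers, x is the direction in which the jaws open and shut, and the axes are right-handed (so a half turn about y gives the same grasp; the last joint's range is limited). The gripper opens to 85 mm and grips with 20 to 120 N. Pads are 22 mm wide; open, the fingers measure 114 mm over their backs; the gripper's body (76 mm by 85 mm) begins 54 mm behind the grasp point. The pads swing forward as they close: fully open they stand 13 mm farther back than shut.
Start: joints at [1.13, 0.628, 0.038, 1.517, -0.027, 0.996, -0.02], TCP at [237.984, -604.881, 242.313] pointing down, gripper open.
Joint ranges: [-3.06, 3.06], [-0.37, 2.12], [-1.25, 1.32], [0.18, 2.47], [-1.1, 4.24], [0.23, 1.98], [-2.94, 2.94]. Speed limits (rad/s): [2.57, 2.57, 3.14, 3.14, 3.14, 3.14, 3.14].

INTERFACE

Orientations are given as [roll, pitch, yaw] about the fixed x, y, z axes, in that order (R = Rz(yaw) Ry(pitch) Rx(roll)).
In Python, from cell import * gives the robot as it stands.
- The arm moves only by the shell command python3 -m jog 'ROWS'. ROWS is JSON, a list of rows, each an object of numbers: "x", "y", "z": the shift along the tool's x, y, z in mm; "ax", "ay", "az": the turn, a rotation vector about the tool's x, y, z in rad; "grip": the finger opening in mm, from 0 to 85.4. In form: [{"x": .., "y": .., "z": .., "ax": .., "ay": .., "az": .., "grip": ..}, ...]. A call has 1 to 5 rows; each row is the pose to reach, as a shift and turn from the pose commanded when the call began, along the tool's axes at that moment; what a row does not reach only later rows make up. A row lasts 1/10 s, in which the tool goes at most 50 mm and 8.59 degrees, less where a joint would pass 70% of its speed; a pose out of reach is approached as far as the arm can. A call with a gripper value outside its range is refused whole. The fingers move at their own pace and stop on an object; the grip force is fixed at half the most. Time passes only in rows, so rows that repeat a pose let the fingers close. It gives the time, the measured TCP pose, the force and the opening at its end, in the units of the state.
- read_state(): the state, without advancing time (a new reading comes with each control period).
- get_image(name): name is "scene" or "top"; returns a dict with "color" (480x640x3 uint8, red, green, blue), "vfov" (degrees; the focal length in pixels is half the picture's height over the tangent of half this angle, whatever the lens; pixels are square), "cx", "cy" (the principal point, pixels), "k1" (the pictures are not rectified: a ray, as slopes to the right and down, at radius r is drawn at 1 + k1 r^2 times it, then the intrinsics apply), "camera_from_world" (4x4, takes a point from world to camera coordinates). Camera axes: x right, y down, z forward; pixel columns grow to the right and rows downward; lengths in mm; the calibration is good to about 2 mm. A picture is of the moment at which its call begins. There is no depth.
- finish_job(): hands the job in, once; it reports no verdict.
The state is a dict: "clock": time; "qpos": joint angles; "qd": joint speeds; "tau": joint torques, N m; "eef_pos": TCP position; "tool_rot": TCP orientation; "force": force on the tool from outside, world axes, zero at the start; "torque": the same for the moment, N m; "width": finger opening in mm.
Only numpy, scipy, OpenCV 4.12 (cv2) and the standard library are available. Lean on these libraries where they do the work, as an engineer would, in place of code of your own. Each camera call takes 0.05 s, during which the arm holds its last target.

## Working session

There is one attempt and no reset: what is moved stays moved. The work goes in short steps, Python scripts to look and compute and a shell command to move; the robot and the scene stay as the last step left them, time stands still between calls to the robot, and variables do not carry over. Pictures are saved under pics/ and viewed, and the job is handed in when it is done.

```bash
ls; mkdir -p pics
python3 - <<'E'
from cell import *
import cv2
s=read_state();print(s)
for n in("scene","top"):
    d=get_image(n);cv2.imwrite(f"pics/{n}0.png",d["color"][:,:,::-1])
    print(n,{k:v for k,v in d.items() if k!="color"})
E
```

```text
pics
{'clock': 0.0, 'qpos': array([ 1.13017817,  0.62932595,  0.03846567,  1.51835559, -0.02703682,
        0.99633584, -0.02000828]), 'qd': array([ 0.00127698,  0.0020156 , -0.00310622,  0.00171277,  0.00048556,
       -0.00109127, -0.00283513]), 'tau': array([-7.14262351e-04, -5.63408446e+01,  1.22562837e+00, -1.93448907e+01,
        1.08122971e-02,  1.04656059e-02,  1.13347821e-05]), 'eef_pos': array([ 237.76871561, -604.29753439,  241.40656461]), 'tool_rot': array([-1.57080355,  0.0019063 , -1.19602541]), 'force': array([ 0.80844453,  0.06474485, -0.33993017]), 'torque': array([ 0.03545563,  0.01329449, -0.01104405]), 'width': 85.35063454377085}
scene {'vfov': 57.0001208604607, 'cx': 321.2308766610037, 'cy': 236.32515158126284, 'k1': 0.015777683380028638, 'camera_from_world': array([[ 5.53718481e-01,  8.32482708e-01,  1.91933382e-02,
        -3.23988135e+02],
       [ 6.63280951e-01, -4.27005662e-01, -6.14592991e-01,
        -3.46072282e+02],
       [-5.03442373e-01,  3.53042073e-01, -7.88610849e-01,
         1.40700899e+03],
       [ 0.00000000e+00,  0.00000000e+00,  0.00000000e+00,
         1.00000000e+00]])}
top {'vfov': 52.47885772804011, 'cx': 322.22659810845363, 'cy': 237.12279955711313, 'k1': -0.04172958203151761, 'camera_from_world': array([[-1.40473447e-02, -9.99752286e-01, -1.72638163e-02,
         2.35284474e+01],
       [-9.95643310e-01,  1.55771250e-02, -9.19334146e-02,
         6.11487033e+02],
       [ 9.21795620e-02,  1.58971828e-02, -9.95615492e-01,
         1.38453658e+03],
       [ 0.00000000e+00,  0.00000000e+00,  0.00000000e+00,
         1.00000000e+00]])}
```

View pics/scene0.png

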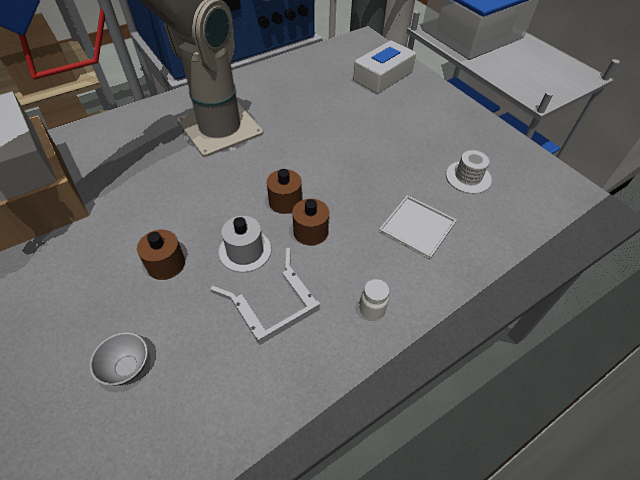

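View pics/top0.png

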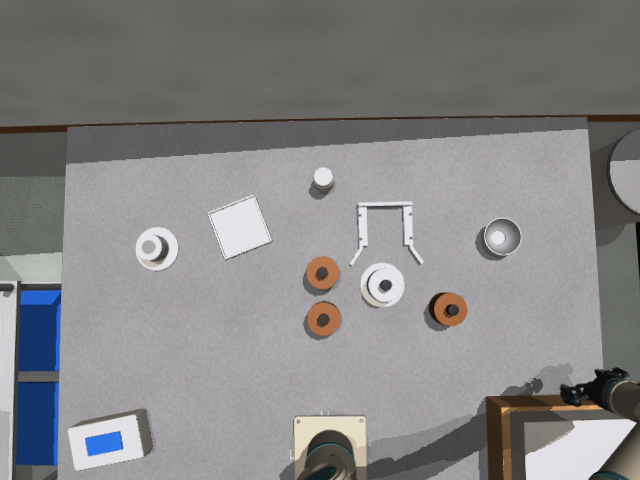

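Candidates for the cover (top / scene pixels):
- Steel cup with a black knob on a white foot: (383,285) / (243,240).
- Brown cups: (322,273) / (310,222), (323,320) / (284,190) and (449,310) / (161,254). Excluded by colour.
- Bare spare canister: (156,248) / (470,172). No cover.

I choose the steel one. Next come close crops and measurements.

```bash
cat > h.py <<'E'
from cell import *
import cv2, numpy as np
from scipy.spatial.transform import Rotation as R
def cam(d):
    f=240/np.tan(np.radians(d["vfov"])/2)
    return f,np.array([[f,0,d["cx"]],[0,f,d["cy"]],[0,0,1.]]),np.array([d["k1"],0,0,0,0.])
def ray(d,uv):
    f,K,D=cam(d);M=d["camera_from_world"]
    p=cv2.undistortPoints(np.array(uv,float).reshape(-1,1,2),K,D,None,None,None)[:,0] if False else cv2.undistortPoints(np.array(uv,float).reshape(-1,1,2),K,D)[:,0]
    r=np.c_[p,np.ones(len(p))]@M[:3,:3]
    return -M[:3,:3].T@M[:3,3],r
def plane(d,uv,z):
    c,r=ray(d,uv);t=(z-c[2])/r[:,2];return c+r*t[:,None]
def proj(d,P):
    f,K,D=cam(d);M=d["camera_from_world"]
    return cv2.projectPoints(np.array(P,float).reshape(-1,3),cv2.Rodrigues(M[:3,:3])[0],M[:3,3],K,D)[0][:,0]
def crop(d,u0,v0,w,h,k,name):
    cv2.imwrite(name,cv2.resize(d["color"][v0:v0+h,u0:u0+w,::-1],None,fx=k,fy=k,interpolation=cv2.INTER_CUBIC))
def tri(d1,u1,d2,u2):
    c1,r1=ray(d1,[u1]);c2,r2=ray(d2,[u2]);A=np.c_[r1[0],-r2[0]]
    t=np.linalg.lstsq(A,c2-c1,rcond=None)[0];a=c1+t[0]*r1[0];b=c2+t[1]*r2[0];return (a+b)/2,np.linalg.norm(a-b)
def toolR(s): return R.from_euler('xyz',s["tool_rot"]).as_matrix()
E
python3 - <<'E'
from h import *
t=get_image("top");s=get_image("scene")
crop(t,340,190,100,130,5,"pics/a.png");crop(t,200,185,80,80,6,"pics/b.png");crop(s,200,200,130,145,5,"pics/c.png")
print(toolR(read_state()).round(3))
def blk(d,box):
    u0,v0,u1,v1=box;g=d["color"][v0:v1,u0:u1].max(2);m=(g<45).astype(np.uint8)
    n,l,st,c=cv2.connectedComponentsWithStats(m);i=1+st[1:,4].argmax();return c[i]+[u0,v0],st[i]
a,sa=blk(t,(365,268,402,304));b,sb=blk(s,(225,210,262,248));print(a,sa,b,sb)
P=tri(t,a,s,b);print("knob",P)
print("knob z94+6",plane(t,[a],100),plane(s,[b],100))
E
```

```text
[[ 0.366 -0.     0.931]
 [-0.931  0.001  0.366]
 [-0.001 -1.     0.   ]]
[381. 283.] [16 15  1  1  1] [239.65882353 225.47647059] [  9   8  13  16 170]
knob (array([ 474.37011714, -151.27012445,   95.86264853]), np.float64(12.323802483128159))
knob z94+6 [[ 476.98684562 -145.22929516  100.        ]] [[ 474.61624227 -157.78739068  100.        ]]
```

View pics/a.png

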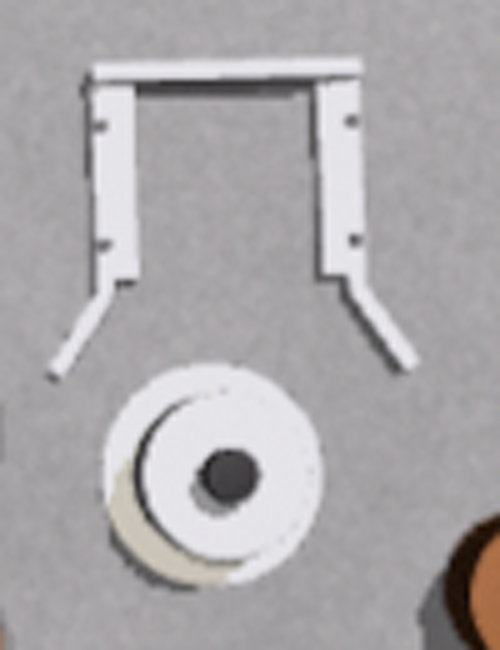

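View pics/b.png

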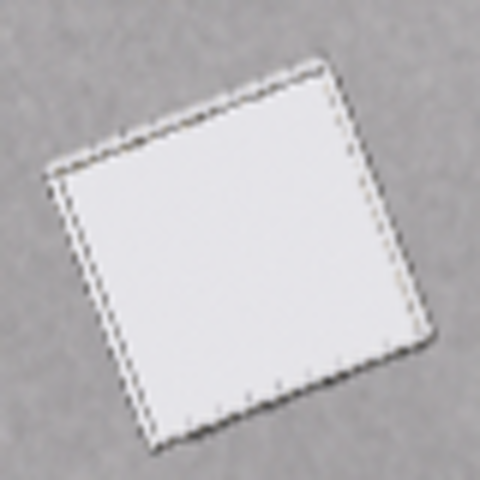

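View pics/c.png

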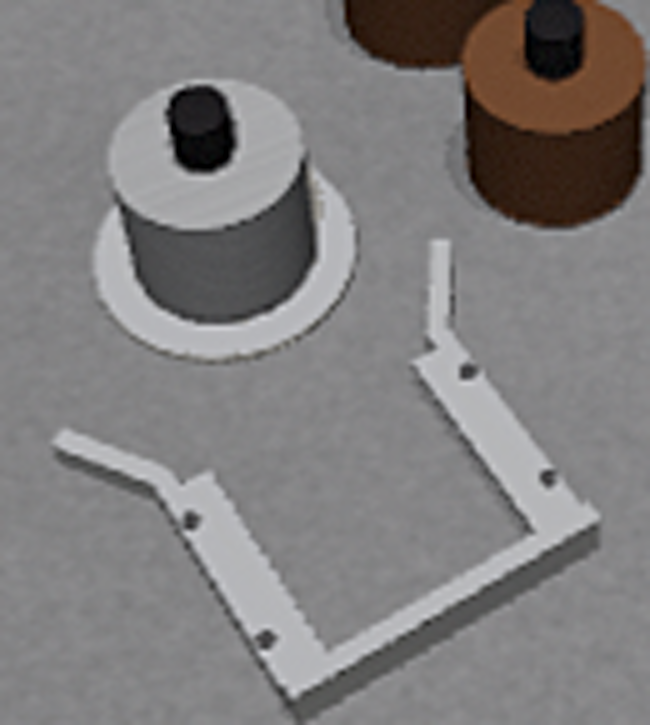

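Run:
```python
from h import *
t=get_image("top");s=get_image("scene")
T=lambda L:[(340+u/5-.4,190+v/5-.4) for u,v in L]
S=lambda L:[(200+u/5-.4,200+v/5-.4) for u,v in L]
np.set_printoptions(precision=1,suppress=True)
print("knob top",plane(t,T([(232,474)]),112),plane(s,S([(199,112)]),116))
def ell(d,box,th,z):
    pass
print("foot c", plane(t,T([(213,474)]),6), "diam ",np.linalg.norm(np.diff(plane(t,T([(103,474),(323,474)]),6),axis=0)))
A=plane(t,T([(138,280),(320,277)]),16);B=plane(s,S([(208,472),(413,360)]),16)
print("lip front inner",A,B,np.linalg.norm(A[0]-A[1]),np.linalg.norm(B[0]-B[1]))
A=plane(t,T([(133,85),(316,82)]),16);print("lip back inner",A)
A=plane(t,T([(93,82),(360,75)]),28);print("stop inner top edge",A,np.linalg.norm(A[0]-A[1]))
B=plane(s,S([(328,655),(535,533)]),28);print(B)
A=plane(t,T([(93,65),(362,58)]),28);print("stop outer top edge",A)
B=plane(s,S([(297,692),(598,515)]),28);print(B)
A=plane(t,T([(55,377),(410,368)]),16);print("guide ends",A)
B=plane(s,S([(62,435),(441,241)]),16);print(B)
q=[(200+u/6-.4,185+v/6-.4) for u,v in [(322,60),(435,335),(155,450),(45,168)]]
A=plane(t,q,14);print("tray",A,A.mean(0),np.linalg.norm(A-np.roll(A,1,0),axis=1))
m=(s["color"].min(2)>165).astype(np.uint8);n,l,st,c=cv2.connectedComponentsWithStats(m)
for i in range(1,n):
  if st[i,4]>1500: print(st[i],c[i],plane(s,[c[i]],5))
# steel foot ellipse in scene & bystanders
print("spare",plane(t,[(156.5,248.5)],6),"jar",plane(t,[(323,178)],90),"bowl",plane(t,[(502,236)],50))
print("brown",plane(t,[(322,273),(323,320),(449,310)],78))
```

```text
knob top [[ 473.1 -157.4  112. ]] [[ 477.8 -157.9  116. ]]
foot c [[ 472.5 -158.3    6. ]] diam  128.33920286136365
lip front inner [[ 586.  -116.3   16. ]
 [ 586.1 -222.5   16. ]] [[ 591.3 -225.5   16. ]
 [ 589.5 -115.3   16. ]] 106.19465702398898 110.19764938462684
lip back inner [[ 701.  -116.    16. ]
 [ 701.1 -223.6   16. ]]
stop inner top edge [[ 701.3  -91.8   28. ]
 [ 703.  -247.5   28. ]] 155.7376058780973
[[ 707.  -226.1   28. ]
 [ 705.6 -120.    28. ]]
stop outer top edge [[ 711.4  -92.    28. ]
 [ 713.  -249.    28. ]]
[[ 714.8 -245.4   28. ]
 [ 713.4  -91.4   28. ]]
guide ends [[ 530.2  -66.8   16. ]
 [ 532.2 -273.3   16. ]]
[[ 536.9 -273.    16. ]
 [ 536.1  -67.7   16. ]]
tray [[743.  217.4  14. ]
 [605.6 162.   14. ]
 [551.3 299.6  14. ]
 [691.4 355.   14. ]] [647.8 258.5  14. ] [146.9 148.1 148.  150.7]
[ 380  196   76   61 2283] [417.9 225.9] [[653.1 261.    5. ]]
spare [[587.6 508.1   6. ]] jar [[772.7   9.   90. ]] bowl [[ 605.  -499.4   50. ]]
brown [[ 507.    15.7   78. ]
 [ 377.5   14.7   78. ]
 [ 399.8 -333.3   78. ]]
```

Top crop: white foot centred at top px (382.6,284.8) with the steel cover and black knob on it. The dock opens toward the robot, with lips at top px x≈367 and 404, and the stop at y≈205. The scene crop confirms a steel cover on a white foot and gives matching numbers:

| Item | Measured position | Check |
|---|---|---|
| Canister | (474,-158) | Foot diameter 128 mm (130 given) |
| Dock | (638,-170), yaw ≈ 0 | Lips 106–110 mm apart (108 given) |
| Tray | (650,259) | Sides 147–151 mm |

The plan is to push low with the two fingers in a V, tool tilted so the tips lead.

```bash
cat >> h.py <<'E'
def go(p,tilt=0.,yaw=0.):
    """print shift/turn in tool axes to reach TCP p; aligned: tool x=-Y,y=-Z,z=+X, yawed, tips tilted forward"""
    s=read_state();Rt=toolR(s)
    G=R.from_euler('z',yaw).as_matrix()@np.array([[0,0,1.],[-1,0,0],[0,-1,0]])@R.from_rotvec([tilt,0,0]).as_matrix()
    print("t",round(s["clock"],2),"pos",s["eef_pos"].round(1),"F",s["force"].round(1),"w",round(s["width"],1))
    print("shift",(Rt.T@(np.array(p)-s["eef_pos"])).round(1),"turn",R.from_matrix(Rt.T@G).as_rotvec().round(3))
E
python3 -m jog '[{"x":-354,"z":321,"ay":0.375,"grip":40},{"x":-354,"z":321,"ay":0.375,"grip":40},{"x":-354,"z":321,"ay":0.375,"grip":40},{"x":-354,"z":321,"ay":0.375,"grip":40},{"x":-354,"z":321,"ay":0.375,"grip":40}]'
python3 -c "
from h import *
go((405,-158,160),.25)"
```

```text
t 0.3 pos [ 237.9 -604.7  242. ] F [ 0.2 -0.5  0.6] w 85.3
shift [-354.5   82.2  319. ] turn [ 0.247  0.373 -0.047]$[0]: bad value
```

```bash
python3 -m jog '[{"x":-35,"y":0,"z":32,"ax":0,"ay":0.1,"az":0,"grip":40},{"x":-70,"y":0,"z":64,"ax":0,"ay":0.2,"az":0,"grip":40},{"x":-105,"y":0,"z":96,"ax":0,"ay":0.3,"az":0,"grip":40},{"x":-140,"y":0,"z":128,"ax":0,"ay":0.37,"az":0,"grip":40},{"x":-175,"y":0,"z":160,"ax":0,"ay":0.37,"az":0,"grip":40}]'
python3 -c "
from h import *
go((405,-158,160),.25)"
```

```text
clock: 0.8
eef_pos: [323.3, -381.7, 242.4]
tool_rot: [-1.57, -0.0, -1.568]
force: [0.8, -0.7, 0.6]
width: 40.1
t 0.8 pos [ 323.3 -381.7  242.4] F [ 0.8 -0.7  0.6] w 40.1
shift [-223.4   82.4   82.3] turn [ 0.25   0.003 -0.   ]
```

```bash
python3 -m jog '[{"x":-45,"y":0,"z":16,"ax":0.05,"ay":0,"az":0,"grip":40},{"x":-90,"y":0,"z":32,"ax":0.1,"ay":0,"az":0,"grip":40},{"x":-135,"y":0,"z":48,"ax":0.15,"ay":0,"az":0,"grip":40},{"x":-180,"y":20,"z":66,"ax":0.2,"ay":0,"az":0,"grip":40},{"x":-223,"y":50,"z":80,"ax":0.25,"ay":0,"az":0,"grip":40}]'
python3 -c "
from h import *
go((400,-158,50),.25)"
```

```text
clock: 1.3
eef_pos: [402.2, -164.2, 197.4]
tool_rot: [-1.313, -0.003, -1.565]
force: [1.7, 0.6, -1.1]
width: 40.1
t 1.3 pos [ 402.2 -164.2  197.4] F [ 1.7  0.6 -1.1] w 40.1
shift [ -6.6 142.  -39.7] turn [-0.007  0.006  0.001]
```

```bash
python3 -m jog '[{"x":-3,"y":40,"z":-11,"ax":0,"ay":0,"az":0,"grip":40},{"x":-3,"y":80,"z":-22,"ax":0,"ay":0,"az":0,"grip":40},{"x":-3,"y":120,"z":-34,"ax":0,"ay":0,"az":0,"grip":40},{"x":-3,"y":141,"z":-40,"ax":0,"ay":0,"az":0,"grip":40},{"x":-3,"y":141,"z":-40,"ax":0,"ay":0,"az":0,"grip":40}]'
python3 - <<'E'
from h import *
go((420,-158,50),.25)
s=get_image("scene");crop(s,190,150,160,140,5,"pics/d.png")
s=get_image("top");crop(s,340,220,100,140,4,"pics/d2.png")
E
```

```text
clock: 1.8
eef_pos: [419.1, -178.1, 113.4]
tool_rot: [-1.374, 0.024, -1.554]
force: [0.0, 0.6, 0.6]
width: 40.0
t 1.8 pos [ 419.1 -178.1  113.4] F [0.  0.6 0.6] w 40.0
shift [-18.6  62.9 -11.2] turn [ 0.053  0.011 -0.027]
```

View pics/d.png

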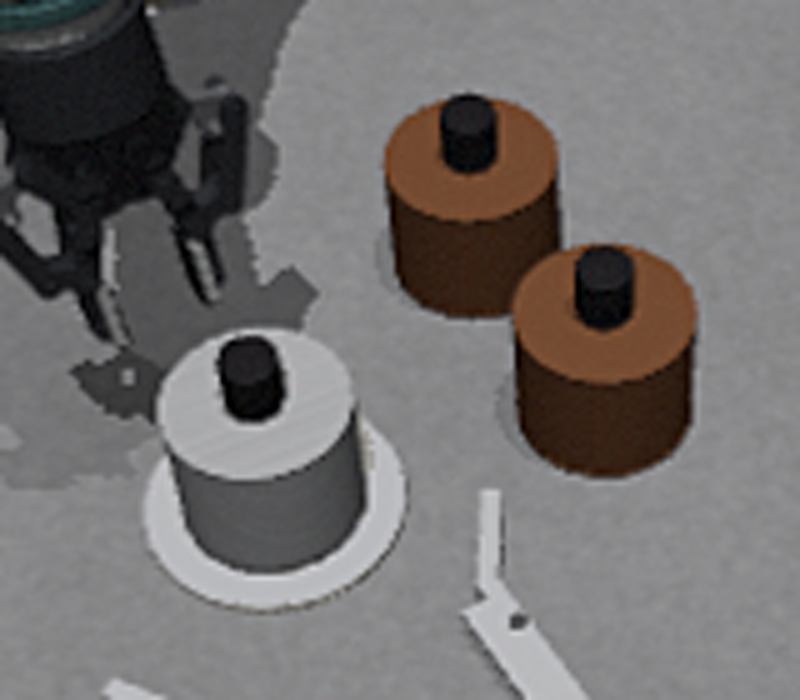

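View pics/d2.png

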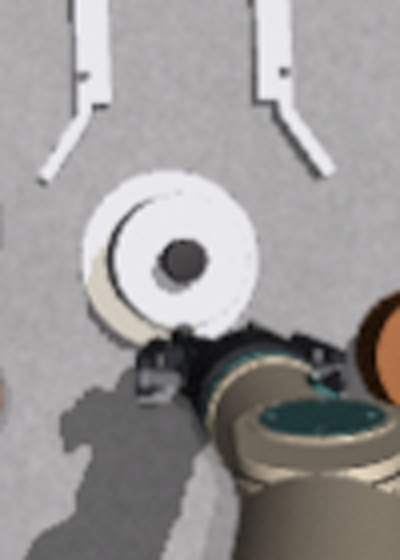

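Run:
```python
from h import *
print(read_state()["qpos"].round(2))
go((412,-160,114),0)
```

```text
[ 0.29  0.56  0.19  2.31 -1.1   0.23 -0.05]
t 1.9 pos [ 420.1 -179.1  113.5] F [ 0.6  1.2 -0.3] w 40.2
shift [-19.2  -1.6  -7.8] turn [-0.198  0.008 -0.026]
```

```bash
python3 -m jog '[{"x":-5,"y":-30,"z":-8,"ax":-0.1,"ay":0,"az":0,"grip":40},{"x":-19,"y":-60,"z":-8,"ax":-0.2,"ay":0,"az":-0.026,"grip":40},{"x":-19,"y":-60,"z":-8,"ax":-0.2,"ay":0,"az":-0.026,"grip":40},{"x":-19,"y":-60,"z":-8,"ax":-0.2,"ay":0,"az":-0.026,"grip":40}]'
python3 - <<'E'
from h import *
print(read_state()["qpos"].round(2))
go((412,-160,114),0)
E
```

```text
clock: 2.3
eef_pos: [401.4, -159.3, 174.4]
tool_rot: [-1.568, -0.002, -1.558]
force: [0.4, -0.6, -0.3]
width: 39.9
[-0.2   0.54  0.74  2.19 -0.63  0.63 -0.56]
t 2.3 pos [ 401.4 -159.3  174.4] F [ 0.4 -0.6 -0.3] w 39.9
shift [ 0.7 60.5 10.4] turn [-0.003  0.013  0.002]
```

```bash
python3 -m jog '[{"x":0,"y":30,"z":3,"ax":0.0,"ay":0.01,"az":0,"grip":40},{"x":0,"y":60,"z":5,"ax":0.0,"ay":0.01,"az":0,"grip":40},{"x":0,"y":90,"z":6,"ax":0.04,"ay":0.01,"az":0,"grip":40},{"x":0,"y":114,"z":6,"ax":0.08,"ay":0.01,"az":0,"grip":40},{"x":0,"y":114,"z":6,"ax":0.1,"ay":0.01,"az":0,"grip":40}]'
python3 - <<'E'
from h import *
print(read_state()["qpos"].round(2))
go((420,-158.5,60),0.1)
E
```

```text
clock: 2.8
eef_pos: [407.2, -162.1, 65.1]
tool_rot: [-1.49, 0.013, -1.573]
force: [-0.7, 0.2, 0.1]
width: 39.9
[ 0.16  0.68  0.27  2.3  -1.1   0.23 -0.13]
t 2.8 pos [ 407.2 -162.1   65.1] F [-0.7  0.2  0.1] w 39.9
shift [-3.5  6.2 12.3] turn [ 0.019 -0.003 -0.013]
```

```bash
python3 -m jog '[{"x":-2,"y":3,"z":4,"ax":-0.02,"ay":0,"az":-0.01,"grip":40},{"x":-4,"y":5,"z":8,"ax":-0.02,"ay":0,"az":-0.013,"grip":40},{"x":-4,"y":6,"z":12,"ax":-0.01,"ay":0,"az":-0.013,"grip":40},{"x":-4,"y":6,"z":12,"ax":0,"ay":0,"az":-0.013,"grip":40}]'
python3 - <<'E'
from h import *
print(read_state()["qpos"].round(2))
go((460,-160,60),0.1)
s=get_image("scene");crop(s,190,150,160,140,5,"pics/e.png")
E
```

```text
clock: 3.2
eef_pos: [422.9, -159.2, 62.4]
tool_rot: [-1.485, -0.007, -1.573]
force: [-1.4, -3.4, -1.3]
width: 40.1
[ 0.11  0.69  0.29  2.28 -1.1   0.23 -0.16]
t 3.2 pos [ 422.9 -159.2   62.4] F [-1.4 -3.4 -1.3] w 40.1
shift [ 0.8  5.6 36.8] turn [ 0.014 -0.002  0.007]
```

View pics/e.png

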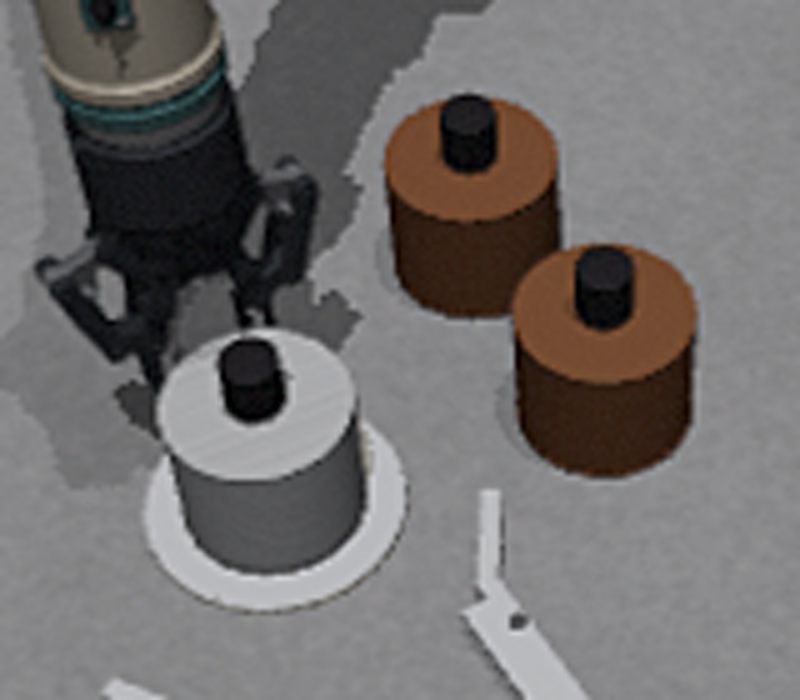

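```bash
python3 -m jog '[{"x":0,"y":2,"z":6,"ax":0.01,"ay":0,"az":0,"grip":40},{"x":1,"y":3,"z":14,"ax":0.01,"ay":0,"az":0,"grip":40},{"x":2,"y":4,"z":22,"ax":0.01,"ay":0,"az":0,"grip":40},{"x":3,"y":5,"z":30,"ax":0.01,"ay":0,"az":0,"grip":40},{"x":4,"y":6,"z":38,"ax":0.01,"ay":0,"az":0,"grip":40}]'
python3 - <<'E'
from h import *
print(read_state()["qpos"].round(2))
go((500,-167,60),0.1)
s=get_image("scene");crop(s,190,150,160,140,5,"pics/f.png")
s=get_image("top");crop(s,340,190,100,140,4,"pics/f2.png")
E
```

```text
clock: 3.75
eef_pos: [458.7, -163.7, 59.6]
tool_rot: [-1.479, -0.006, -1.577]
force: [-12.2, 0.8, 10.0]
width: 39.7
[ 0.05  0.73  0.37  2.19 -1.05  0.31 -0.24]
t 3.75 pos [ 458.7 -163.7   59.6] F [-12.2   0.8  10. ] w 39.7
shift [ 3.1  3.5 41.2] turn [ 0.008 -0.006  0.006]
```

View pics/f.png

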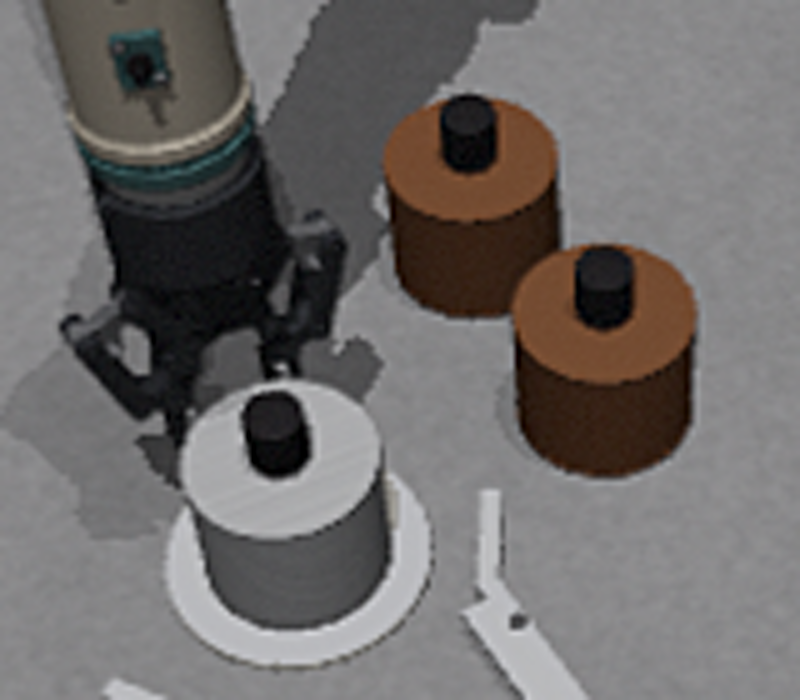

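View pics/f2.png

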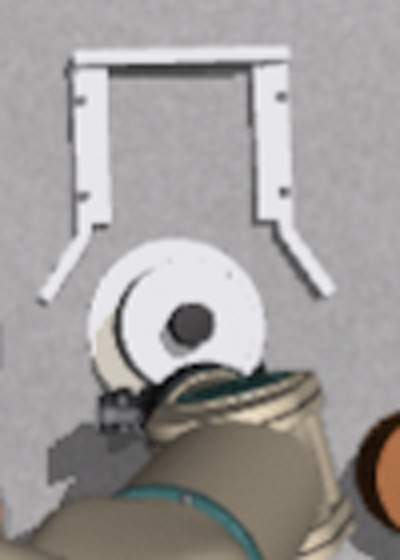

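```bash
python3 -m jog '[{"x":1,"y":0.5,"z":9,"ax":0,"ay":0,"az":0,"grip":40},{"x":2,"y":1,"z":18,"ax":0,"ay":0,"az":0,"grip":40},{"x":3,"y":2,"z":27,"ax":0,"ay":0,"az":0,"grip":40},{"x":4,"y":3,"z":36,"ax":0,"ay":0,"az":0,"grip":40},{"x":5,"y":3.5,"z":45,"ax":0,"ay":0,"az":0,"grip":40}]'
python3 - <<'E'
from h import *
go((560,-170,60),0.1)
s=get_image("scene");crop(s,190,150,160,200,4,"pics/g.png")
s=get_image("top");crop(s,340,190,100,140,4,"pics/g2.png")
E
```

```text
clock: 4.35
eef_pos: [507.3, -169.0, 60.1]
tool_rot: [-1.476, -0.007, -1.574]
force: [-4.0, 0.8, -2.6]
width: 40.0
t 4.35 pos [ 507.3 -169.    60.1] F [-4.   0.8 -2.6] w 40.0
shift [ 0.8  5.1 52.5] turn [ 0.005 -0.002  0.007]
```

View pics/g.png

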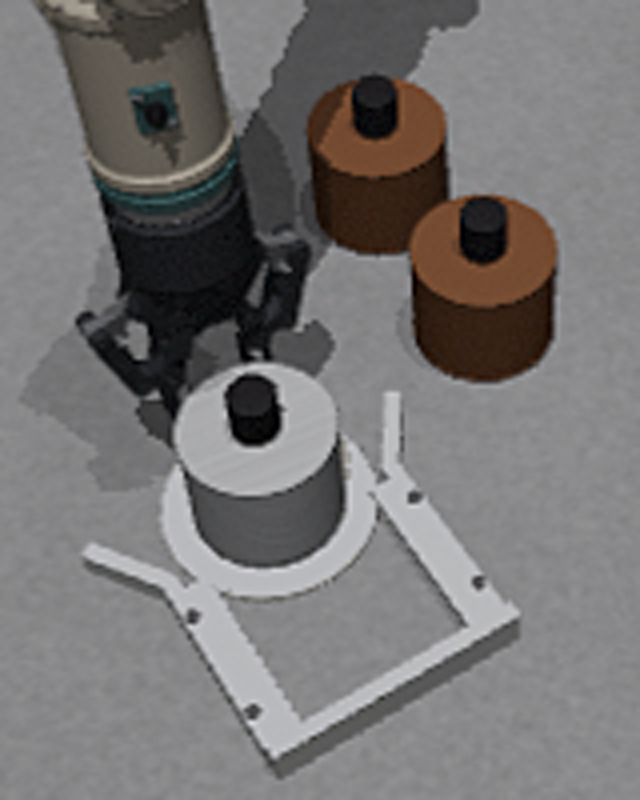

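View pics/g2.png

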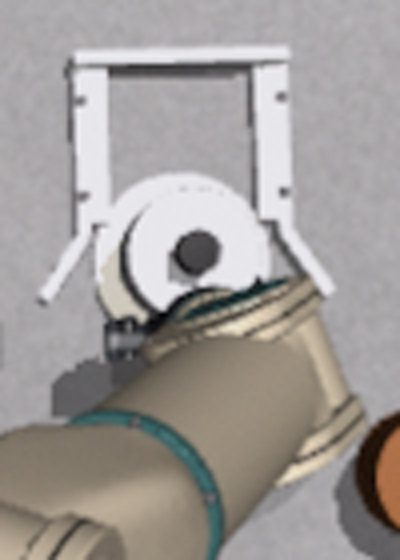

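```bash
python3 -m jog '[{"x":0,"y":0.8,"z":9,"ax":0,"ay":0,"az":0,"grip":40},{"x":0.5,"y":1.6,"z":18,"ax":0,"ay":0,"az":0,"grip":40},{"x":0.5,"y":2.4,"z":27,"ax":0,"ay":0,"az":0,"grip":40},{"x":1,"y":3.2,"z":36,"ax":0,"ay":0,"az":0,"grip":40},{"x":1,"y":4,"z":45,"ax":0,"ay":0,"az":0,"grip":40}]'
python3 -m jog '[{"x":0,"y":0.5,"z":5,"ax":0,"ay":0,"az":0,"grip":40},{"x":0,"y":0.8,"z":10,"ax":0,"ay":0,"az":0,"grip":40},{"x":0,"y":1.2,"z":15,"ax":0,"ay":0,"az":0,"grip":40},{"x":0,"y":1.6,"z":20,"ax":0,"ay":0,"az":0,"grip":40},{"x":0,"y":1.6,"z":20,"ax":0,"ay":0,"az":0,"grip":40}]'
python3 - <<'E'
from h import *
go((587,-170,60),0.1)
s=get_image("scene");crop(s,190,180,160,180,4,"pics/i.png")
E
```

```text
clock: 4.95
eef_pos: [551.5, -170.3, 60.4]
tool_rot: [-1.477, -0.007, -1.574]
force: [-4.6, -0.4, -0.1]
width: 40.0
clock: 5.45
eef_pos: [573.6, -170.2, 60.9]
tool_rot: [-1.474, -0.008, -1.573]
force: [-1.6, -0.3, -1.6]
width: 40.2
t 5.45 pos [ 573.6 -170.2   60.9] F [-1.6 -0.3 -1.6] w 40.2
shift [-0.2  2.2 13.2] turn [ 0.003 -0.001  0.008]
```

View pics/i.png

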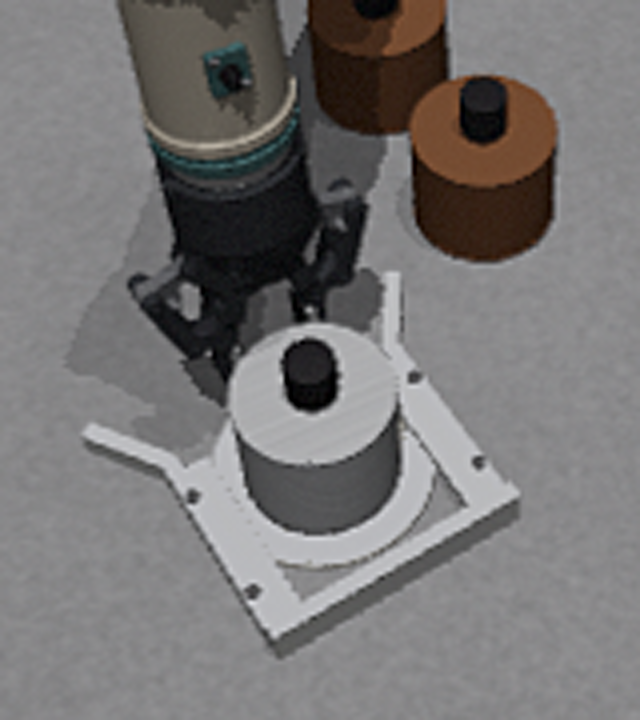

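Under the lips, with roughly 10 mm left to the stop. I'll creep until the force rises.

```bash
python3 -m jog '[{"x":0,"y":0.3,"z":3,"ax":0,"ay":0,"az":0,"grip":40},{"x":0,"y":0.6,"z":6,"ax":0,"ay":0,"az":0,"grip":40},{"x":0,"y":0.8,"z":8,"ax":0,"ay":0,"az":0,"grip":40},{"x":0,"y":1,"z":10,"ax":0,"ay":0,"az":0,"grip":40},{"x":0,"y":1,"z":10,"ax":0,"ay":0,"az":0,"grip":40}]'
python3 -m jog '[{"x":0,"y":0.3,"z":1,"ax":0,"ay":0,"az":0,"grip":40},{"x":0,"y":0.6,"z":2,"ax":0,"ay":0,"az":0,"grip":40},{"x":0,"y":0.6,"z":3,"ax":0,"ay":0,"az":0,"grip":40}]'
python3 - <<'E'
from h import *
go((587,-170,60),0.1)
s=get_image("scene");crop(s,190,180,160,180,4,"pics/j.png")
s=get_image("top");crop(s,340,190,100,140,4,"pics/j2.png")
E
```

```text
clock: 6.0
eef_pos: [581.5, -170.4, 60.9]
tool_rot: [-1.477, -0.007, -1.574]
force: [-4.4, 0.6, 1.4]
width: 39.9
clock: 6.3
eef_pos: [583.4, -170.6, 60.7]
tool_rot: [-1.478, -0.006, -1.574]
force: [-7.8, -0.9, 2.9]
width: 39.9
t 6.3 pos [ 583.4 -170.6   60.7] F [-7.8 -0.9  2.9] w 39.9
shift [-0.6  1.   3.5] turn [ 0.007 -0.003  0.007]
```

View pics/j.png

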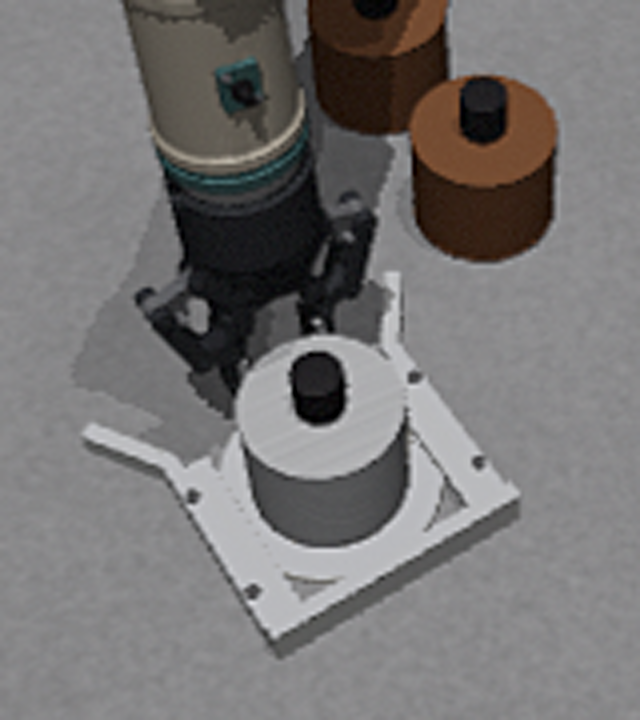

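```bash
python3 -m jog '[{"x":0,"y":0.3,"z":1,"ax":0,"ay":0,"az":0,"grip":40},{"x":0,"y":0.3,"z":2,"ax":0,"ay":0,"az":0,"grip":40},{"x":0,"y":0.3,"z":3,"ax":0,"ay":0,"az":0,"grip":40},{"x":0,"y":0.3,"z":4,"ax":0,"ay":0,"az":0,"grip":40}]'
python3 - <<'E'
from h import *
go((587,-170,60),0.1)
s=get_image("scene");crop(s,190,180,160,180,4,"pics/k.png")
E
```

```text
clock: 6.8
eef_pos: [588.0, -170.6, 60.7]
tool_rot: [-1.477, -0.007, -1.574]
force: [-6.0, 0.7, 2.2]
width: 39.8
t 6.8 pos [ 588.  -170.6   60.7] F [-6.   0.7  2.2] w 39.8
shift [-0.6  0.6 -1.1] turn [ 0.006 -0.003  0.007]
```

View pics/k.png

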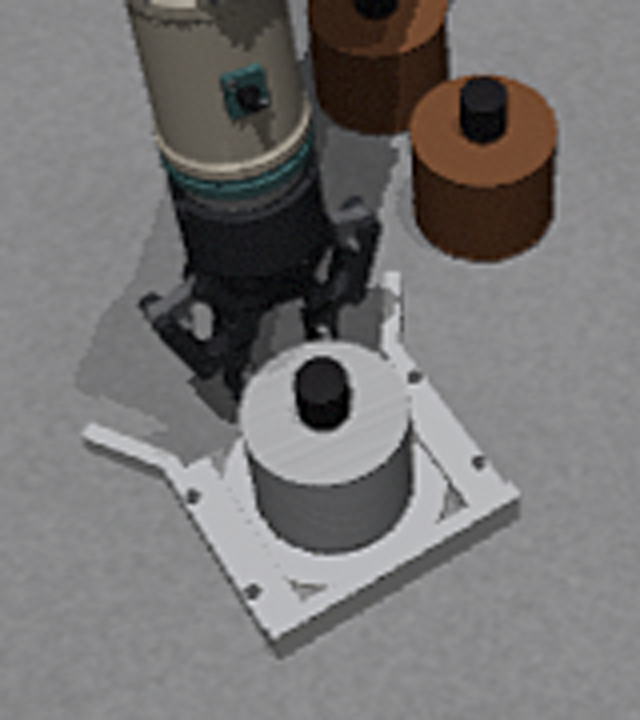

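Still sliding at friction level, so I'll keep going.

```bash
python3 -m jog '[{"x":0,"y":0.1,"z":1,"ax":0,"ay":0,"az":0,"grip":40},{"x":0,"y":0.2,"z":2,"ax":0,"ay":0,"az":0,"grip":40},{"x":0,"y":0.3,"z":3,"ax":0,"ay":0,"az":0,"grip":40},{"x":0,"y":0.3,"z":3,"ax":0,"ay":0,"az":0,"grip":40}]'
python3 -m jog '[{"x":0,"y":0.1,"z":1,"ax":0,"ay":0,"az":0,"grip":40},{"x":0,"y":0.2,"z":2,"ax":0,"ay":0,"az":0,"grip":40},{"x":0,"y":0.2,"z":2,"ax":0,"ay":0,"az":0,"grip":40}]'
```

```text
clock: 7.25
eef_pos: [589.2, -170.7, 60.6]
tool_rot: [-1.48, -0.006, -1.574]
force: [-11.5, 0.1, 5.7]
width: 40.1
clock: 7.55
eef_pos: [590.5, -170.9, 60.6]
tool_rot: [-1.481, -0.006, -1.575]
force: [-12.2, -0.7, 7.1]
width: 39.7
```

```bash
python3 -m jog '[{"x":0,"y":0.1,"z":1,"ax":0,"ay":0,"az":0,"grip":40},{"x":0,"y":0.2,"z":2,"ax":0,"ay":0,"az":0,"grip":40},{"x":0,"y":0.3,"z":3,"ax":0,"ay":0,"az":0,"grip":40},{"x":0,"y":0.3,"z":3,"ax":0,"ay":0,"az":0,"grip":40}]'
python3 - <<'E'
from h import *
go((587,-170,60),0.1)
s=get_image("scene");crop(s,230,230,110,120,6,"pics/l.png")
E
```

```text
clock: 7.95
eef_pos: [590.9, -171.0, 60.4]
tool_rot: [-1.485, -0.005, -1.575]
force: [-17.9, 0.3, 12.4]
width: 39.8
t 7.95 pos [ 590.9 -171.    60.4] F [-17.9   0.3  12.4] w 39.8
shift [-1.   0.1 -4. ] turn [ 0.014 -0.004  0.005]
```

View pics/l.png

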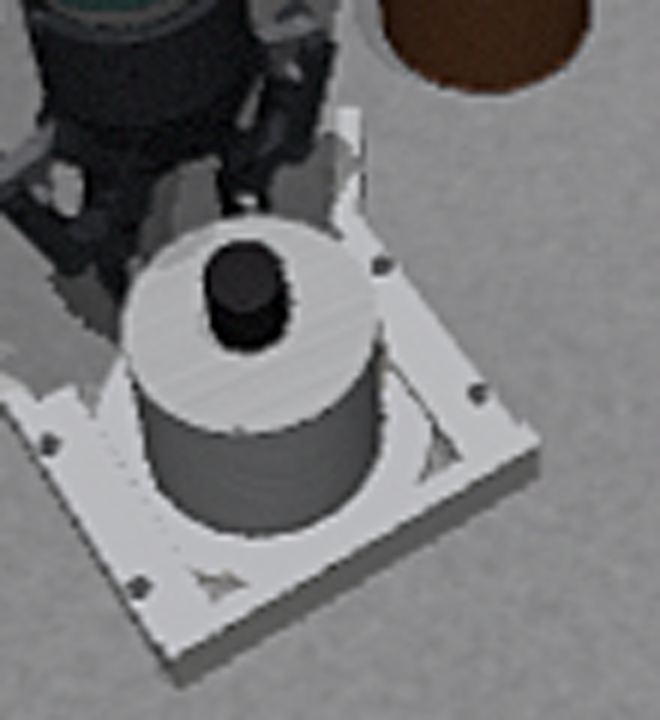

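Force climbs without motion, so it is home. Backing off and going up, then measuring the knob.

```bash
python3 -m jog '[{"x":0,"y":0,"z":-12,"ax":0,"ay":0,"az":0,"grip":40},{"x":0,"y":-5,"z":-30,"ax":0,"ay":0,"az":0,"grip":40},{"x":0,"y":-50,"z":-45,"ax":0,"ay":0,"az":0,"grip":60},{"x":0,"y":-95,"z":-70,"ax":0,"ay":0,"az":0,"grip":60},{"x":0,"y":-140,"z":-110,"ax":0,"ay":0,"az":0,"grip":60}]'
python3 -m jog '[{"x":0,"y":-10,"z":-40,"ax":0,"ay":0,"az":0,"grip":60},{"x":0,"y":-10,"z":-60,"ax":0,"ay":0,"az":0,"grip":60}]'
python3 - <<'E'
from h import *
go((640,-170,170),0)
t=get_image("top");s=get_image("scene");crop(t,340,190,100,120,5,"pics/m2.png");crop(s,230,230,110,120,6,"pics/m.png")
E
```

```text
clock: 8.5
eef_pos: [485.0, -170.1, 183.9]
tool_rot: [-1.47, -0.009, -1.573]
force: [0.7, 0.1, 1.1]
width: 60.2
clock: 8.7
eef_pos: [421.4, -169.7, 187.9]
tool_rot: [-1.47, -0.008, -1.576]
force: [0.1, -0.5, -0.1]
width: 59.9
t 8.7 pos [ 421.4 -169.7  187.9] F [ 0.1 -0.5 -0.1] w 59.9
shift [ -0.8  39.8 215.7] turn [-0.101 -0.004  0.008]
```

View pics/m.png

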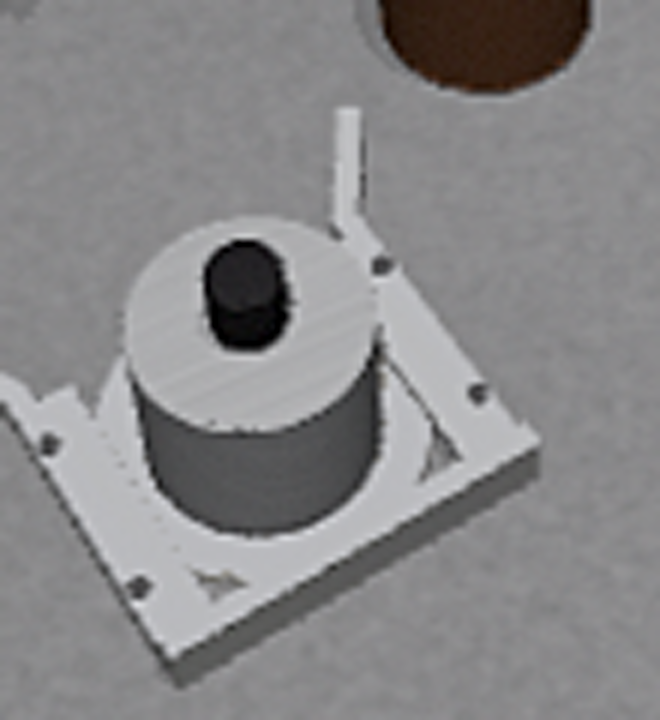

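View pics/m2.png

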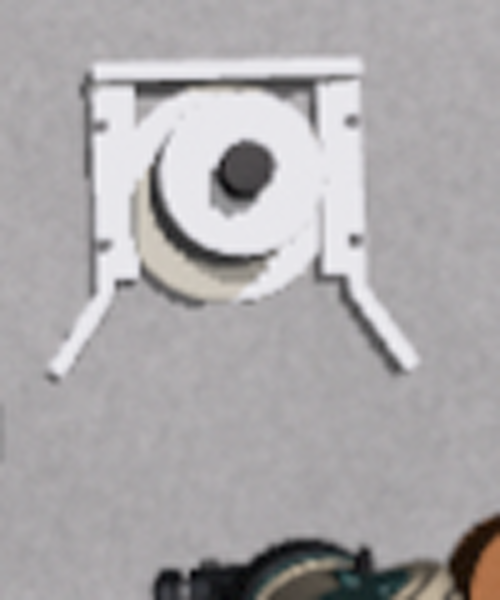

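Run:
```python
from h import *
np.set_printoptions(precision=1,suppress=True)
t=get_image("top");s=get_image("scene")
print(plane(s,[(230+247/6-.4,230+295/6-.4)],100),plane(s,[(230+244/6-.4,230+276/6-.4)],116))
print(plane(t,[(340+246/5-.4,190+168/5-.4)],110))
print("foot back edge/sides top", plane(t,[(340+228/5-.4,190+303/5-.4)],6))
print("cover top c",plane(t,[(340+242/5-.4,190+171/5-.4)],84),plane(s,[(230+251/6-.4,230+326/6-.4)],84))
```

```text
[[ 641.9 -169.7  100. ]] [[ 644.  -170.7  116. ]]
[[ 639.6 -169.6  110. ]]
foot back edge/sides top [[ 572.4 -169.6    6. ]]
cover top c [[ 641.1 -170.5   84. ]] [[ 644.7 -170.9   84. ]]
```

```bash
python3 -m jog '[{"x":0,"y":4,"z":45,"ax":-0.02,"ay":0,"az":0,"grip":60},{"x":0,"y":8,"z":90,"ax":-0.04,"ay":0,"az":0,"grip":60},{"x":-0.5,"y":15,"z":135,"ax":-0.07,"ay":0,"az":0,"grip":60},{"x":-1,"y":22,"z":180,"ax":-0.1,"ay":0,"az":0.008,"grip":60},{"x":-1,"y":30,"z":216,"ax":-0.1,"ay":0,"az":0.008,"grip":60}]'
python3 -m jog '[{"x":0,"y":0,"z":0,"ax":0,"ay":0,"az":0,"grip":60}]'
python3 - <<'E'
from h import *
go((640.5,-170,98),0)
E
```

```text
clock: 9.4
eef_pos: [645.7, -167.2, 175.5]
tool_rot: [-1.573, -0.001, -1.568]
force: [-0.7, -1.6, 0.2]
width: 59.9
clock: 9.5
eef_pos: [646.8, -166.4, 174.1]
tool_rot: [-1.572, -0.001, -1.565]
force: [-0.1, 0.9, 1.2]
width: 60.1
t 9.5 pos [ 646.8 -166.4  174.1] F [-0.1  0.9  1.2] w 60.1
shift [ 3.5 76.1 -6.2] turn [0.001 0.005 0.001]
```

```bash
python3 -m jog '[{"x":3,"y":0,"z":-6,"ax":0,"ay":0,"az":0,"grip":60},{"x":3.5,"y":15,"z":-6,"ax":0,"ay":0.005,"az":0,"grip":60},{"x":3.5,"y":35,"z":-6,"ax":0,"ay":0.005,"az":0,"grip":60},{"x":3.5,"y":55,"z":-6,"ax":0,"ay":0.005,"az":0,"grip":60},{"x":3.5,"y":65,"z":-6,"ax":0,"ay":0.005,"az":0,"grip":60}]'
python3 -m jog '[{"x":0,"y":5,"z":0,"ax":0,"ay":0,"az":0,"grip":60},{"x":0,"y":10,"z":0,"ax":0,"ay":0,"az":0,"grip":60},{"x":0,"y":10,"z":0,"ax":0,"ay":0,"az":0,"grip":60}]'
python3 - <<'E'
from h import *
go((640.5,-170,98),0)
s=get_image("scene");crop(s,220,180,120,120,6,"pics/n.png")
E
```

```text
clock: 10.0
eef_pos: [631.9, -171.6, 109.3]
tool_rot: [-1.578, 0.002, -1.58]
force: [-0.7, -0.2, 0.5]
width: 60.0
clock: 10.3
eef_pos: [633.8, -172.1, 101.4]
tool_rot: [-1.575, 0.001, -1.578]
force: [-0.1, -0.9, 0.6]
width: 60.0
t 10.3 pos [ 633.8 -172.1  101.4] F [-0.1 -0.9  0.6] w 60.0
shift [-2.2  3.4  6.7] turn [ 0.004 -0.008 -0.001]
```

View pics/n.png

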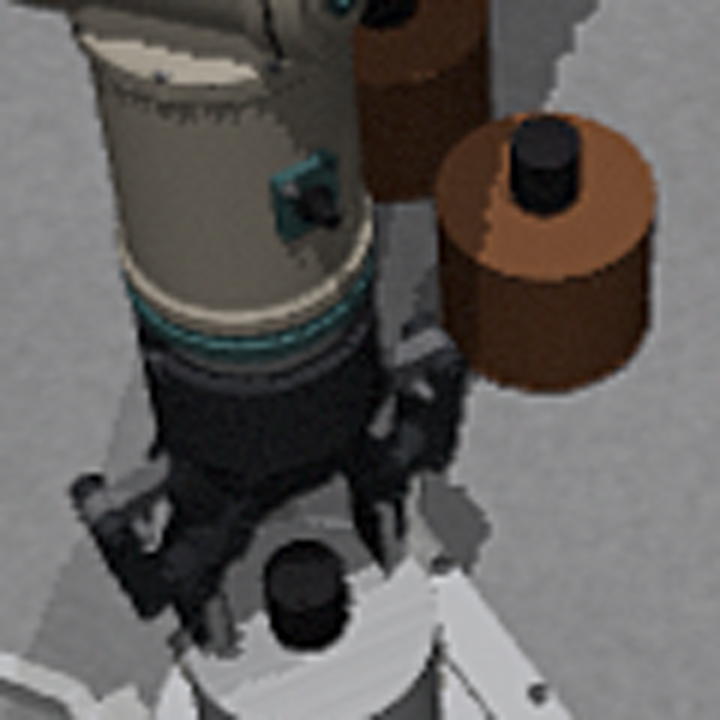

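```bash
python3 -m jog '[{"x":-2,"y":2,"z":4,"ax":0,"ay":-0.008,"az":0,"grip":60},{"x":-2,"y":3,"z":7,"ax":0,"ay":-0.008,"az":0,"grip":60},{"x":-2,"y":3,"z":7,"ax":0,"ay":-0.008,"az":0,"grip":60},{"x":-2,"y":3,"z":7,"ax":0,"ay":-0.008,"az":0,"grip":60}]'
python3 - <<'E'
from h import *
go((640.5,-170,98),0)
s=get_image("scene");crop(s,220,180,120,120,6,"pics/o.png")
E
```

```text
clock: 10.75
eef_pos: [641.1, -170.1, 98.4]
tool_rot: [-1.575, 0.001, -1.57]
force: [-0.0, -0.2, 0.0]
width: 60.1
t 10.75 pos [ 641.1 -170.1   98.4] F [-0.  -0.2  0. ] w 60.1
shift [-0.1  0.4 -0.6] turn [ 0.004  0.001 -0.001]
```

View pics/o.png

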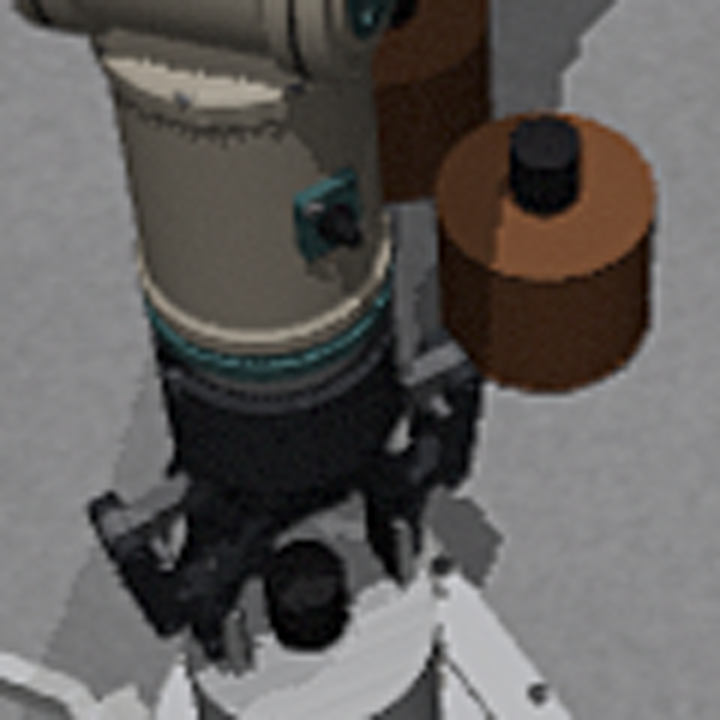

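```bash
python3 -m jog '[{"x":0,"y":1,"z":0,"ax":0,"ay":0,"az":0,"grip":45},{"x":0,"y":1,"z":0,"ax":0,"ay":0,"az":0,"grip":32},{"x":0,"y":1,"z":0,"ax":0,"ay":0,"az":0,"grip":20},{"x":0,"y":1,"z":0,"ax":0,"ay":0,"az":0,"grip":20},{"x":0,"y":1,"z":0,"ax":0,"ay":0,"az":0,"grip":20}]'
python3 - <<'E'
from h import *
go((640.5,-170,150),0)
s=get_image("scene");crop(s,220,210,120,120,6,"pics/p.png")
E
```

```text
clock: 11.3
eef_pos: [640.5, -171.4, 97.7]
tool_rot: [-1.575, -0.001, -1.571]
force: [-2.0, -3.8, 2.2]
width: 28.5
t 11.3 pos [ 640.5 -171.4   97.7] F [-2.  -3.8  2.2] w 28.5
shift [ -1.4 -52.3  -0.2] turn [ 0.005 -0.     0.001]
```

View pics/p.png

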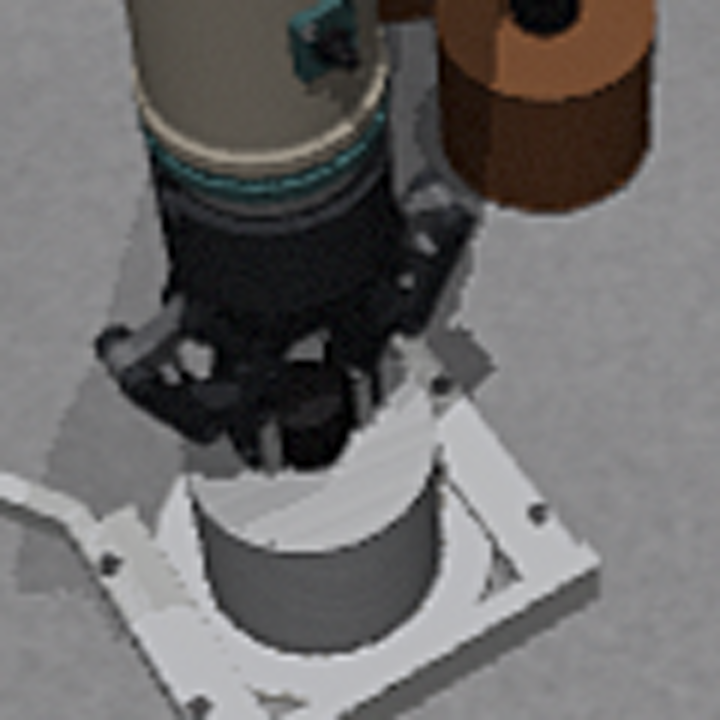

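```bash
python3 -m jog '[{"x":0,"y":-3,"z":0,"ax":0,"ay":0,"az":0,"grip":20},{"x":0,"y":-7,"z":0,"ax":0,"ay":0,"az":0,"grip":20},{"x":0,"y":-11,"z":0,"ax":0,"ay":0,"az":0,"grip":20},{"x":0,"y":-15,"z":0,"ax":0,"ay":0,"az":0,"grip":20},{"x":0,"y":-20,"z":0,"ax":0,"ay":0,"az":0,"grip":20}]'
python3 - <<'E'
from h import *
go((640.5,-171,190),0)
s=get_image("scene");crop(s,220,210,120,120,6,"pics/q.png")
E
```

```text
clock: 11.85
eef_pos: [640.1, -168.6, 116.2]
tool_rot: [-1.578, 0.003, -1.569]
force: [-1.4, -0.2, -14.0]
width: 28.0
t 11.85 pos [ 640.1 -168.6  116.2] F [ -1.4  -0.2 -14. ] w 28.0
shift [  2.2 -73.8  -0.1] turn [ 0.007  0.001 -0.003]
```

View pics/q.png

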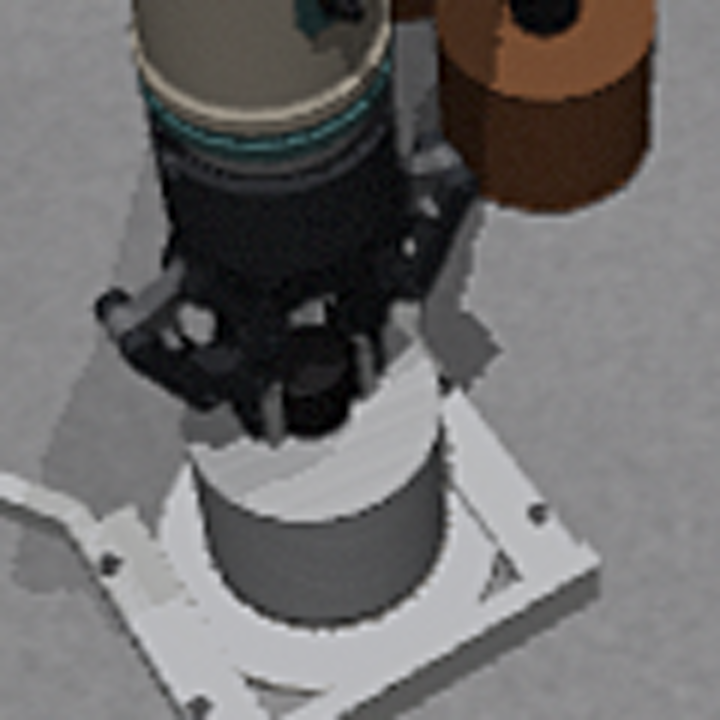

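```bash
python3 -m jog '[{"x":1,"y":-6,"z":0,"ax":0,"ay":0,"az":0,"grip":20},{"x":2,"y":-12,"z":0,"ax":0,"ay":0,"az":0,"grip":20},{"x":2,"y":-18,"z":0,"ax":0,"ay":0,"az":0,"grip":20},{"x":2,"y":-24,"z":0,"ax":0,"ay":0,"az":0,"grip":20},{"x":2,"y":-30,"z":0,"ax":0,"ay":0,"az":0,"grip":20}]'
python3 -m jog '[{"x":0,"y":-7,"z":0,"ax":0,"ay":0,"az":0,"grip":20},{"x":0,"y":-14,"z":0,"ax":0,"ay":0,"az":0,"grip":20},{"x":0,"y":-24,"z":0,"ax":0,"ay":0,"az":0,"grip":20},{"x":0,"y":-34,"z":0,"ax":0,"ay":0,"az":0,"grip":20},{"x":0,"y":-45,"z":0,"ax":0,"ay":0,"az":0,"grip":20}]'
python3 -m jog '[{"x":0,"y":-12,"z":0,"ax":0,"ay":0,"az":0,"grip":20},{"x":0,"y":-25,"z":0,"ax":0,"ay":0,"az":0,"grip":20},{"x":0,"y":-30,"z":0,"ax":0,"ay":0,"az":0,"grip":20},{"x":0,"y":-30,"z":0,"ax":0,"ay":0,"az":0,"grip":20}]'
python3 - <<'E'
from h import *
go((648,258,220),0)
s=get_image("scene");crop(s,200,130,150,180,4,"pics/r.png")
t=get_image("top");crop(t,340,180,100,120,5,"pics/r2.png")
E
```

```text
clock: 12.4
eef_pos: [641.9, -172.8, 148.8]
tool_rot: [-1.573, -0.001, -1.57]
force: [-0.3, 0.6, -3.5]
width: 28.3
clock: 12.9
eef_pos: [641.8, -172.8, 193.9]
tool_rot: [-1.574, -0.0, -1.57]
force: [0.1, -0.2, -4.0]
width: 28.4
clock: 13.3
eef_pos: [642.0, -172.5, 223.6]
tool_rot: [-1.573, 0.0, -1.57]
force: [-0.0, 0.4, -4.2]
width: 28.3
t 13.3 pos [ 642.  -172.5  223.6] F [-0.   0.4 -4.2] w 28.3
shift [-430.5    3.7    6.4] turn [ 0.003  0.001 -0.   ]
```

View pics/r.png

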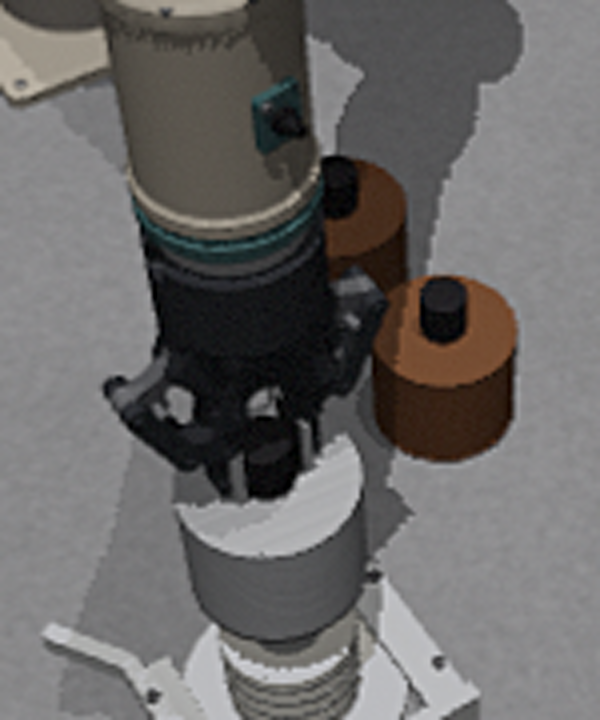

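View pics/r2.png

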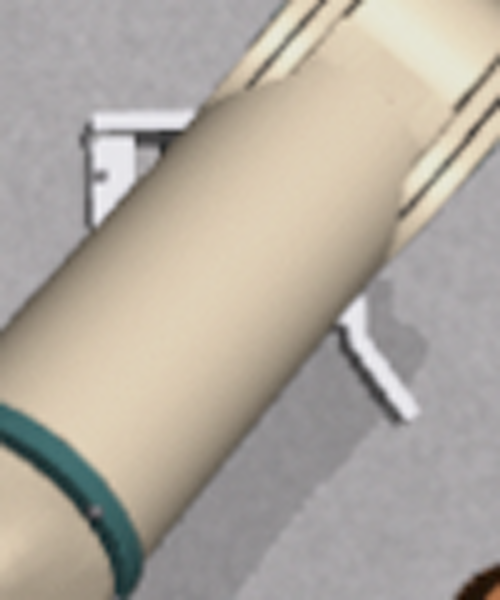

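Run:
```python
from h import *
s=get_image("scene");crop(s,230,230,110,120,6,"pics/s.png")
```

```text
(no output)
```

View pics/s.png

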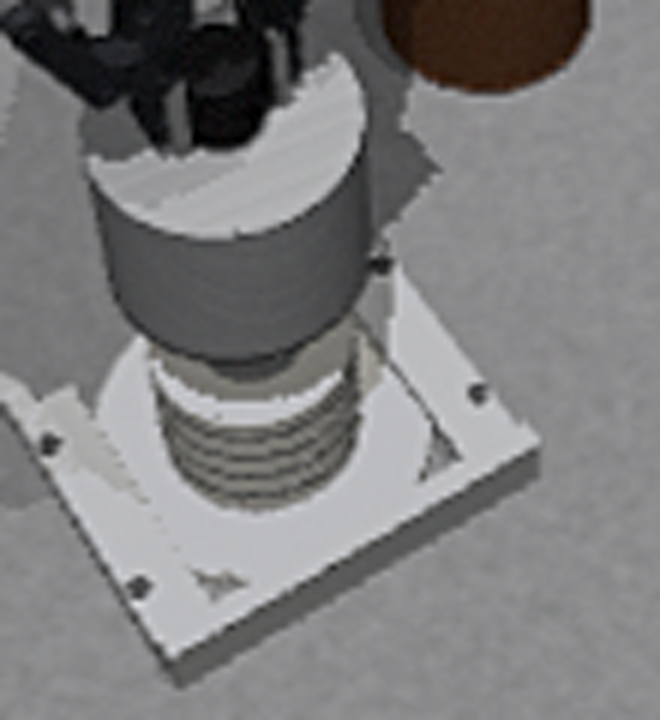

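```bash
python3 -m jog '[{"x":-25,"y":0,"z":1,"ax":0,"ay":0,"az":0,"grip":20},{"x":-60,"y":0,"z":2,"ax":0,"ay":0,"az":0,"grip":20},{"x":-100,"y":0,"z":3,"ax":0,"ay":0,"az":0,"grip":20},{"x":-140,"y":0,"z":4,"ax":0,"ay":0,"az":0,"grip":20},{"x":-180,"y":0,"z":4,"ax":0,"ay":0,"az":0,"grip":20}]'
python3 -m jog '[{"x":-40,"y":0,"z":1,"ax":0,"ay":0,"az":0,"grip":20},{"x":-80,"y":0,"z":2,"ax":0,"ay":0,"az":0,"grip":20},{"x":-120,"y":0,"z":3,"ax":0,"ay":0,"az":0,"grip":20},{"x":-160,"y":0,"z":4,"ax":0,"ay":0,"az":0,"grip":20},{"x":-190,"y":0,"z":4,"ax":0,"ay":0,"az":0,"grip":20}]'
python3 -m jog '[{"x":-30,"y":0,"z":0,"ax":0,"ay":0,"az":0,"grip":20},{"x":-50,"y":0,"z":0,"ax":0,"ay":0,"az":0,"grip":20},{"x":-61,"y":0,"z":0,"ax":0,"ay":0,"az":0,"grip":20},{"x":-61,"y":0,"z":0,"ax":0,"ay":0,"az":0,"grip":20}]'
python3 - <<'E'
from h import *
go((650,259,130),0)
s=get_image("scene");crop(s,330,100,150,180,4,"pics/u.png")
E
```

```text
clock: 13.95
eef_pos: [644.9, 9.5, 221.7]
tool_rot: [-1.576, 0.001, -1.57]
force: [1.1, 0.6, -3.4]
width: 28.3
clock: 14.45
eef_pos: [648.5, 201.7, 221.5]
tool_rot: [-1.577, 0.002, -1.567]
force: [-0.9, -1.1, -4.4]
width: 28.3
clock: 14.85
eef_pos: [648.5, 260.8, 221.7]
tool_rot: [-1.576, 0.001, -1.567]
force: [-0.7, -0.4, -2.9]
width: 28.6
t 14.85 pos [648.5 260.8 221.7] F [-0.7 -0.4 -2.9] w 28.6
shift [ 1.9 91.7  2. ] turn [ 0.006  0.004 -0.001]
```

View pics/u.png

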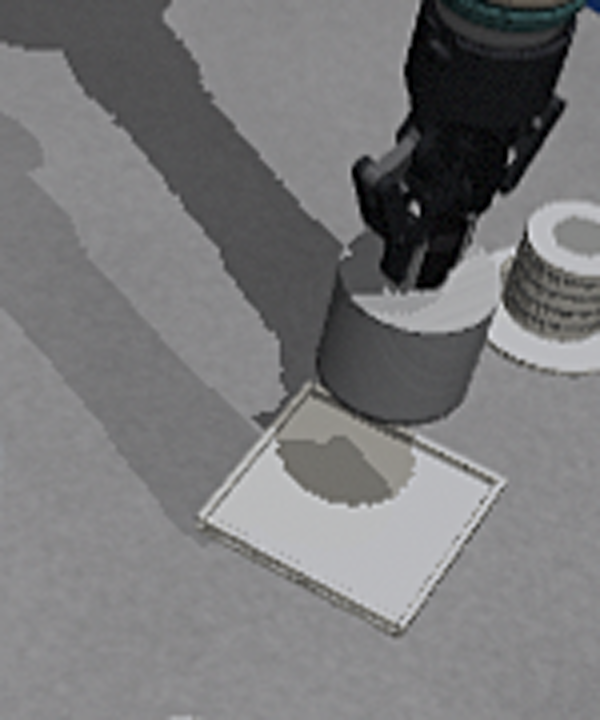

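```bash
python3 -m jog '[{"x":1,"y":25,"z":1,"ax":0,"ay":0,"az":0,"grip":20},{"x":1.5,"y":50,"z":1,"ax":0,"ay":0,"az":0,"grip":20},{"x":1.5,"y":75,"z":1,"ax":0.004,"ay":0,"az":0,"grip":20},{"x":1.5,"y":95,"z":1,"ax":0.005,"ay":0,"az":0,"grip":20},{"x":1.5,"y":108,"z":1,"ax":0.005,"ay":0,"az":0,"grip":20}]'
python3 -m jog '[{"x":0,"y":4,"z":0,"ax":0,"ay":0,"az":0,"grip":20},{"x":0,"y":7,"z":0,"ax":0,"ay":0,"az":0,"grip":20},{"x":0,"y":8,"z":0,"ax":0,"ay":0,"az":0,"grip":20}]'
python3 - <<'E'
from h import *
go((650,259,97),0)
s=get_image("scene");crop(s,350,130,140,150,5,"pics/v.png")
E
```

```text
clock: 15.4
eef_pos: [649.1, 254.7, 113.1]
tool_rot: [-1.572, -0.001, -1.573]
force: [-0.0, -0.2, -3.9]
width: 28.2
clock: 15.7
eef_pos: [650.4, 257.0, 107.5]
tool_rot: [-1.569, 0.001, -1.57]
force: [-0.1, -0.4, -2.5]
width: 28.1
t 15.7 pos [650.4 257.  107.5] F [-0.1 -0.4 -2.5] w 28.1
shift [-2.  10.5 -0.4] turn [-0.002  0.    -0.001]
```

View pics/v.png

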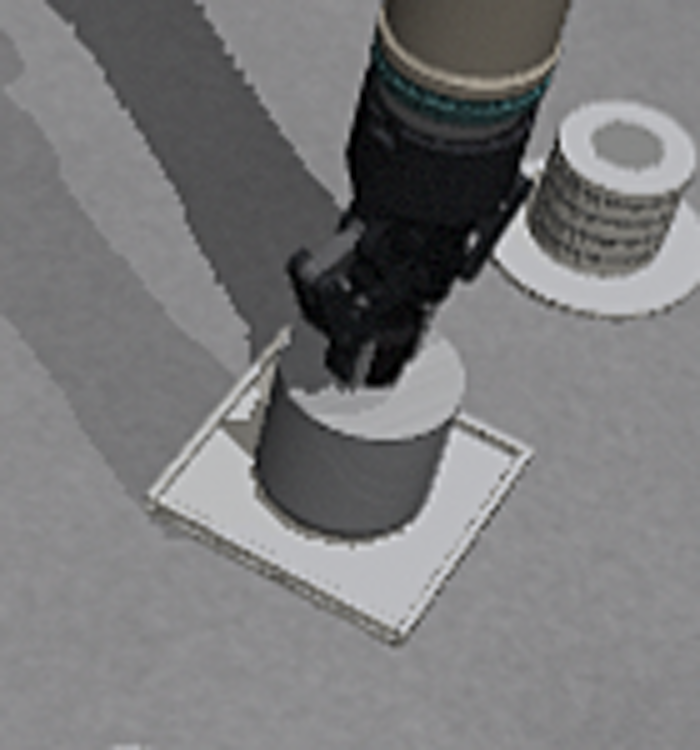

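Cover is centred over the tray with its rim about 10 mm above the floor (crop px (345,540)). Creeping down until contact.

```bash
python3 -m jog '[{"x":0,"y":2,"z":0,"ax":0,"ay":0,"az":0,"grip":20},{"x":0,"y":4,"z":0,"ax":0,"ay":0,"az":0,"grip":20},{"x":0,"y":6,"z":0,"ax":0,"ay":0,"az":0,"grip":20},{"x":0,"y":8,"z":0,"ax":0,"ay":0,"az":0,"grip":20},{"x":0,"y":8,"z":0,"ax":0,"ay":0,"az":0,"grip":20}]'
python3 -m jog '[{"x":0,"y":1,"z":0,"ax":0,"ay":0,"az":0,"grip":20},{"x":0,"y":2,"z":0,"ax":0,"ay":0,"az":0,"grip":20},{"x":0,"y":2,"z":0,"ax":0,"ay":0,"az":0,"grip":20}]'
```

```text
clock: 16.25
eef_pos: [649.4, 257.4, 98.3]
tool_rot: [-1.571, 0.001, -1.57]
force: [0.0, 0.5, -4.6]
width: 28.3
clock: 16.55
eef_pos: [649.9, 257.4, 96.9]
tool_rot: [-1.57, 0.001, -1.57]
force: [-0.3, 0.4, -1.6]
width: 28.2
```

```bash
python3 -m jog '[{"x":0,"y":1,"z":0,"ax":0,"ay":0,"az":0,"grip":20},{"x":0,"y":1.5,"z":0,"ax":0,"ay":0,"az":0,"grip":20},{"x":0,"y":1.5,"z":0,"ax":0,"ay":0,"az":0,"grip":20}]'
```

```text
clock: 16.85
eef_pos: [650.2, 257.4, 96.7]
tool_rot: [-1.569, 0.001, -1.57]
force: [-0.7, -0.6, 4.9]
width: 28.4
```

Contact: the force reversed to +4.9 N at the predicted height of 96.7. Releasing.

```bash
python3 -m jog '[{"x":0,"y":0,"z":0,"ax":0,"ay":0,"az":0,"grip":32},{"x":0,"y":0,"z":0,"ax":0,"ay":0,"az":0,"grip":42},{"x":0,"y":0,"z":0,"ax":0,"ay":0,"az":0,"grip":55},{"x":0,"y":0,"z":0,"ax":0,"ay":0,"az":0,"grip":60}]'
python3 -m jog '[{"x":0,"y":-15,"z":0,"ax":0,"ay":0,"az":0,"grip":60},{"x":0,"y":-40,"z":0,"ax":0,"ay":0,"az":0,"grip":60},{"x":0,"y":-80,"z":0,"ax":0,"ay":0,"az":0,"grip":60},{"x":0,"y":-120,"z":-20,"ax":0,"ay":0,"az":0,"grip":60},{"x":0,"y":-140,"z":-60,"ax":0,"ay":0,"az":0,"grip":60}]'
python3 -m jog '[{"x":40,"y":-30,"z":-40,"ax":0,"ay":0,"az":0,"grip":60},{"x":80,"y":-30,"z":-80,"ax":0,"ay":0,"az":0,"grip":60},{"x":110,"y":-30,"z":-120,"ax":0,"ay":0,"az":0,"grip":60},{"x":110,"y":-30,"z":-140,"ax":0,"ay":0,"az":0,"grip":60},{"x":110,"y":-30,"z":-140,"ax":0,"ay":0,"az":0,"grip":60}]'
python3 - <<'E'
from h import *
s=get_image("scene");t=get_image("top")
cv2.imwrite("pics/w.png",s["color"][:,:,::-1]);cv2.imwrite("pics/w2.png",t["color"][:,:,::-1])
E
```

```text
clock: 17.25
eef_pos: [649.7, 257.4, 95.1]
tool_rot: [-1.57, 0.001, -1.57]
force: [-0.5, -1.1, -0.6]
width: 60.1
clock: 17.75
eef_pos: [593.2, 255.8, 240.0]
tool_rot: [-1.561, 0.001, -1.572]
force: [0.0, -0.4, 1.3]
width: 60.2
clock: 18.25
eef_pos: [444.8, 144.9, 265.8]
tool_rot: [-1.575, 0.004, -1.574]
force: [0.1, 0.6, -0.3]
width: 59.8
```

View pics/w.png

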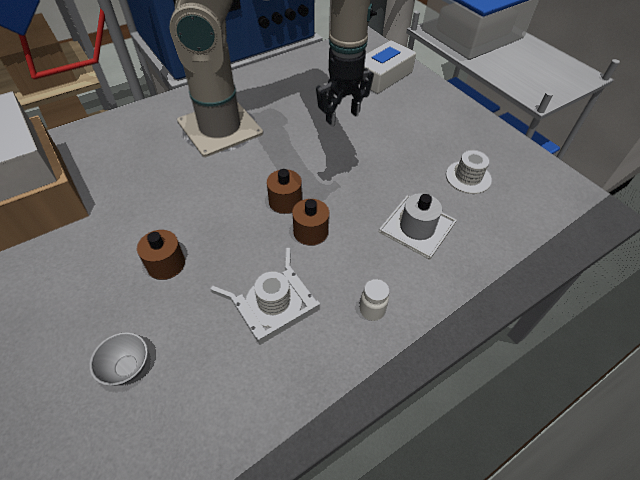

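View pics/w2.png

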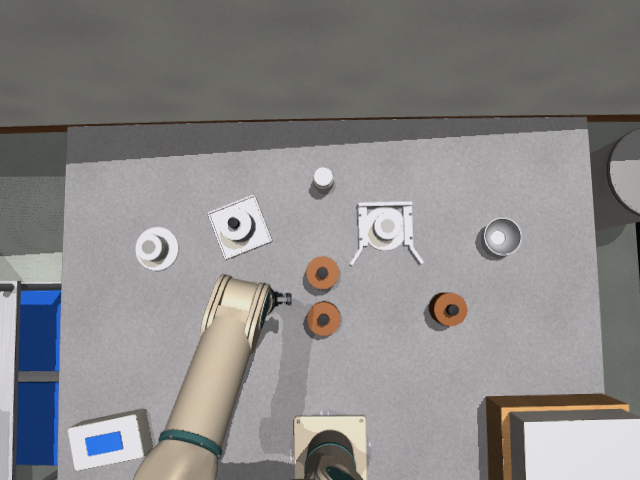

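Run:
```python
from h import *
np.set_printoptions(precision=1,suppress=True)
s=get_image("scene");t=get_image("top")
a=np.hstack([s["color"][175:265,370:470],s["color"][255:345,225:325]])
cv2.imwrite("pics/x.png",cv2.resize(a[:,:,::-1],None,fx=4,fy=4,interpolation=2))
print(plane(t,[(234,223)],112),plane(s,[(424.5,202)],99), plane(t,[(386,226)],72),plane(s,[(270.5,279)],72))
```

```text
[[646.8 255.1 112. ]] [[652.5 259.   99. ]] [[ 636.3 -166.1   72. ]] [[ 625.6 -163.3   72. ]]
```

View pics/x.png

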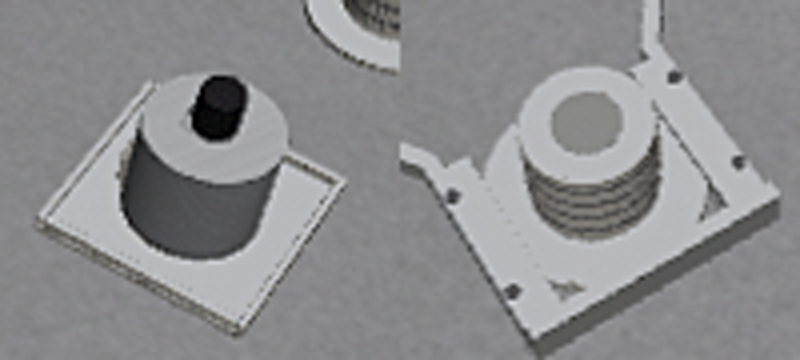

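Run:
```python
from h import *
s=get_image("scene");print(plane(s,[(271.6,286)],72).round(1), read_state()["qd"].round(3))
finish_job()
```

```text
[[ 642.6 -170.2   72. ]] [ 0.003  0.011 -0.001  0.003  0.004 -0.001  0.   ]
the job is handed in; nothing more can be done
```

I pushed the covered canister home in the dock, pulled the cover off by its knob, stood it in the tray and handed the job in after about 18.5 s. The hand-in reports no verdict, so the checks below are all I have.

- **Docking:** I pushed it on the cover's side at about 55 mm height with the fingers in a V. The push force rose to 18 N with almost no movement, which means it had reached the stop.
- **Cover off:** The pull peaked at about 14 N in the readings. Afterwards, only the cover's weight hung on the gripper, and the gaps between the foot and the stop looked the same as before the pull.
- **Cover in tray:** The rim touched the tray floor at the expected height (+4.9 N). After release it stood upright in the pictures, with its knob within 4 mm of the tray centre in either camera.
- **Canister at the end:** It measured (642.6, -170.2) in the scene camera, against about (638, -170) for the dock origin. That camera reads some 2–5 mm further in x than the top camera.
- **Other objects:** The spare canister, jar and bowl looked unmoved, and the arm was clear of everything.

**What disagreed:**
- My first tilted approach ran into wrist joint limits and stopped short without touching anything, so I pushed with less tilt.
- My first reading of the final canister position, about (625.6, -163), came from a misread pixel. I replaced it with the value above.

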